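# Close up the disc chest with the fingertips

## Robot

A 7-joint arm with a two-finger parallel gripper is mounted at the origin on the work surface. World frame = base frame: x ahead of the robot, y to its left, z up, the work surface at z = 0. Lengths are in m, angles in rad, forces in N, time in s.
With the tool pointing down it reaches from about 0.4 to 0.875 m from the base axis. Payload 4.4 kg.
Tool frame: the origin (TCP) lies midway between the tips of the shut fingers; the grasp point (between the pads) lies r.grip_point_offset behind it (r.grip_point_offset is the distance from the TCP to the grasp point, in m); z points along the fingers, y is the line along which they close (so a half turn about z gives the same grasp; the last joint's range is limited). The gripper opens to 85 mm and grips with 20 to 120 N. Pads are 22 mm wide; open, the fingers measure 114 mm over their backs; the gripper's body (76 mm by 85 mm) begins 54 mm behind the grasp point. The pads swing forward as they close: fully open they stand 13 mm farther back than shut.
Start: joints at [1.282, 0.628, 0.038, 1.517, -0.027, 0.996, -0.02], TCP at [0.144, -0.634, 0.231] pointing down, gripper open.
Joint ranges: [-3.06, 3.06], [-0.37, 2.12], [-1.25, 1.32], [0.18, 2.47], [-1.1, 4.24], [0.23, 1.98], [-2.94, 2.94]. Speed limits (rad/s): [2.57, 2.57, 3.14, 3.14, 3.14, 3.14, 3.14].

## Interface

Orientations are given as a rotation vector (axis times angle).
In Python, from station import r gives the robot as it stands.
- The arm moves only by the tool send_rows, never from a script. Its argument "plan" is a list of rows, each a list of 4 numbers: the shift along the tool's x, y, z in mm, then the turn about the tool's z in rad. A call has 1 to 12 rows; each row shifts and turns the commanded pose from where the row before left it, along the tool's axes as they then stand; what a row does not reach is not made up. A row lasts 1/8 s, in which the tool goes at most 62.5 mm and 10.7 degrees, less where a joint would pass 70% of its speed; a pose out of reach is approached as far as the arm can. A call is refused whole if a number of a shift passes 62.5 or a number of a turn 0.188, either way. A call with a gripper value outside its range is refused whole. "hand" is the closure in counts, from 0 (fully open) to 255 (shut), set as the call begins (left out, the last holds). The fingers move at their own pace and stop on an object; "grip_force" is the grip in N (left out, the last holds). Time passes only in rows, so rows that do not move let the fingers close. It gives the time, the measured TCP pose, the force, the opening and the grip force at its end, in the units of the state.
- r.get_obs(): the state, without advancing time (a new reading comes with each control period).
- r.camera(name): name is "scene" or "top" or "wrist"; returns the picture (400x640x3 uint8, red, green, blue); there is no depth.
- r.camera_params(name): a dict with "fx", "fy", "cx", "cy" (pixels), "rvec" (rotation vector, rad) and "tvec" (3), from world to camera coordinates, as OpenCV has them; the wrist camera has in their place "mount" (4x4, takes a point from camera to tool coordinates, whose origin is the TCP and whose axes are the flange's). Camera axes: x right, y down, z forward; pixel columns grow to the right and rows downward; lengths in m; the calibration is good to about 2 mm. A picture is of the moment at which its call begins: read the wrist's pose just before it. camera_params takes no time and is no camera call.
- r.sign_off(): hands the job in; it is judged then, once.
The state is a dict: "time": time; "joints": joint angles; "qd": joint speeds; "joint_torque": joint torques, N m; "ee_pos": TCP position; "eef_rot": TCP orientation; "ft_force": force on the tool from outside, world axes, zero at the start; "wrist_torque": the same for the moment, N m; "grip_width": opening from 0.0 (shut) to 1.0 (fully open); "grip_force": force on a finger pad.
Only numpy, scipy, OpenCV 4.12 (cv2) and the standard library are available. Lean on these libraries where they do the work, as an engineer would, in place of code of your own. Each camera call takes 0.05 s, during which the arm holds its last target. There are 200 camera calls.

## Task

Close up the wooden disc chest by pushing with the fingertips only, in any order: push both drawers fully home by the outside of their fronts, without reaching into them or pinching them, and slide the orange cover fully shut over the disc compartment on top. Push gently: do not shove the chest along the desk or lift it, and leave the mug, the spray can and the tape roll where they stand. Finish with everything shut and the hand clear.

Things in the scene. Friction and masses are not known exactly. Their poses are not given: they have to be found in the camera images.
- chest: dark wooden disc chest, 190 deep (x) x 380 wide (y) x 100 mm high, about 7 kg, standing loose on the desk (it slides if pushed with more than about 30 N). Origin: centre of its underside; its x points from its front into its depth, away from the robot, its y to the left seen from the robot, z up. The two drawers sit side by side in its front (-x) face; the cover runs on its flat top (100 mm above the desk). No handles or knobs anywhere.
- drawer_left_face (a point): centre of the outer face of the left drawer's pale wooden front panel (172 wide, 84 high, 12 mm thick, from 8 to 92 mm above the desk; this point is 50 mm above the desk and moves with the drawer). Axes as the chest's: pushing along the chest's +x closes it. When shut it lies 107 mm in front of the chest's origin and 90 mm to its left.
- drawer_right_face (a point): the same for the right drawer; when shut 107 mm in front of the chest's origin and 90 mm to its right.
- drawer_left_inside: the inside of the left drawer: the plywood back of its front panel (up to 86 mm above the desk), its tray and the disc cases in it (up to 51 mm above the desk). Not to be touched. Origin and axes as the chest's, but 90 mm to the left and moving with the drawer.
- drawer_right_inside: the same for the right drawer, 90 mm to the right.
- drawer_left (a joint): how far the left drawer is out, m: 0 fully shut (hard stop), 0.11 fully out. It slides with about 2 N of friction plus 12 N per m/s and stays where it is left.
- drawer_right (a joint): the same for the right drawer.
- cover_edge (a point): centre of the end face to push on, the left (+y) end of the orange plastic sliding cover. The cover is a slab 120 (x) x 150 (y) x 19 mm high, from 3 to 22 mm above the chest's top; this point is 12.5 mm above the chest's top, moves with the cover, and lies 15 mm behind (+x of) the chest's centre line. Axes as the chest's: pushing this face along the chest's -y closes the cover. There is at least 80 mm of bare chest top to the left of it for the fingers, at its most open.
- cover (a joint): how far the cover is open, m: 0 fully shut (hard stop), 0.12 fully open. It slides with about 2 N of friction plus 10 N per m/s and stays where it is left.
- mug_mid (a point): bystander: blue mug, 80 mm across, 95 mm high, handle on one side; point at its centre, half-way up.
- can_mid (a point): bystander: spray can, 64 mm across, 170 mm high; point at its centre, half-way up.
- tape_mid (a point): bystander: yellow roll of tape lying flat, 90 mm across, 24 mm high; point at its centre, half-way up.

How it is judged:
At the end, for the whole second after the job is handed in: Both drawers and the cover are within 5 mm of fully shut; the chest is at rest within 25 mm of where it stood; mug, spray can and tape roll are within 20 mm of where they stood (value of joint each of drawer_left, drawer_right, cover below 0.005 m and distance of chest from where it was at the start of the episode below 0.025 m and linear speed of chest below 0.01 m/s and distance of each of mug_mid, can_mid, tape_mid from where it was at the start of the episode below 0.02 m); the robot touches nothing.
It fails at once if the chest is shoved more than 25 mm (distance of chest from where it was at the start of the episode above 0.025 m).
It fails at once if the chest is lifted or tipped (height (world z) of chest above 0.012 m or angle between chest's own z axis and vertical above 0.08 rad).
It fails at once if a drawer, the cover or the chest is pushed hard (over 45 N) (contact force between the fingers and chest above 45 N).
It fails at once if a drawer is touched on its inside (reached into or pinched) (contact force between the fingers and drawer_left_inside above 1.5 N or contact force between the fingers and drawer_right_inside above 1.5 N).
It fails at once if the mug, the spray can or the tape roll is moved, lifted or knocked over (distance of any of mug_mid, can_mid, tape_mid from where it was at the start of the episode above 0.02 m).
It also fails if it takes over 59 s, if anything falls off the work surface, if the arm or the gripper's body presses on something with over 40 N, if the wrist force passes 120 N, or if a joint passes its speed limit or range.

## Working session

There is one attempt and no reset: what is moved stays moved. The work goes in short steps, Python scripts to look and compute and a tool call to move; the robot and the scene stay as the last step left them, time stands still between calls to the robot, and variables do not carry over. Pictures are saved under pics/ and viewed, at most 10 in all, crops included, and the job is handed in when it is done.

Besides the shell and the picture viewer there is one more tool, called after ">>>" by a JSON object that holds its "api" and its "payload". send_rows: Moves the arm, as the interface text tells. Its arguments: {"type":"object","properties":{"plan":{"type":"array"},"hand":{"type":"number"},"grip_force":{"type":"number"}},"required":["plan"]}

```bash
mkdir -p pics; python3 - <<'E'
from station import r
import cv2
for n in("scene","top"):
    cv2.imwrite(f"pics/{n}0.png",r.camera(n)[:,:,::-1]); print(n,r.camera_params(n))
o=r.get_obs();print(o['time'],o['ee_pos'],o['eef_rot'],o['grip_width'],r.grip_point_offset,o['ft_force'])
E
```

```text
scene {'fx': 453.8365648450631, 'fy': 453.8365648450631, 'cx': 317.04565699515376, 'cy': 200.39667874595503, 'rvec': array([ 1.59648664,  1.99939211, -0.80222825]), 'tvec': array([ 0.10717753, -0.26372384,  1.59809759])}
top {'fx': 390.59202300962426, 'fy': 390.59202300962426, 'cx': 315.70752805833075, 'cy': 195.5418070988764, 'rvec': array([ 2.19503375, -2.18607884,  0.05351001]), 'tvec': array([-0.00752009,  0.50777365,  1.124501  ])}
0.1 [ 0.1435302  -0.63339323  0.23048651] [-3.12044654e+00 -3.49037643e-01  2.92595747e-04] 0.9984739018397754 0.0187 [-0.08597555 -0.4778414   0.09848362]
```

View pics/scene0.png

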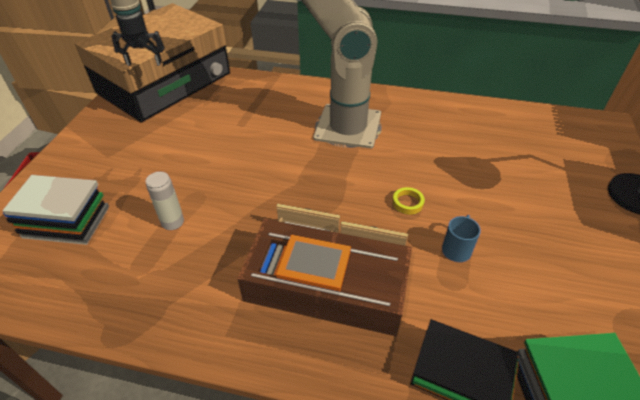

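View pics/top0.png

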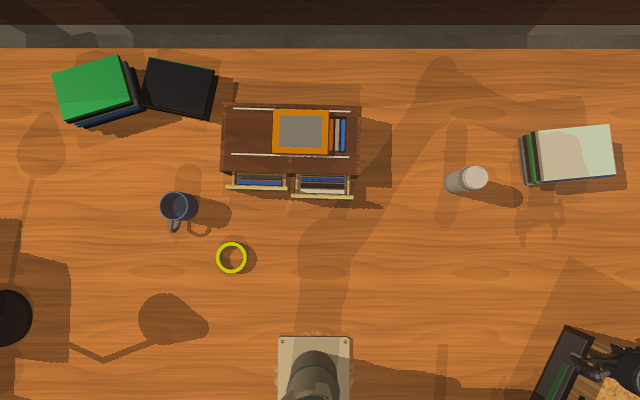

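The top picture shows the chest at about (290,145), with the left and right drawer fronts at (256,187) and (322,197) and the cover's left end at x≈273. The mug is at (178,207), the tape at (231,257) and the can at (465,180). I'll enlarge the chest area next.

```bash
python3 - <<'E'
import cv2
a=cv2.imread("pics/top0.png")[95:215,150:380]
cv2.imwrite("pics/crop0.png",cv2.resize(a[:, 60:220],None,fx=5,fy=5,interpolation=cv2.INTER_CUBIC)[:600,:800])
E
```

```text
(no output)
```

View pics/crop0.png

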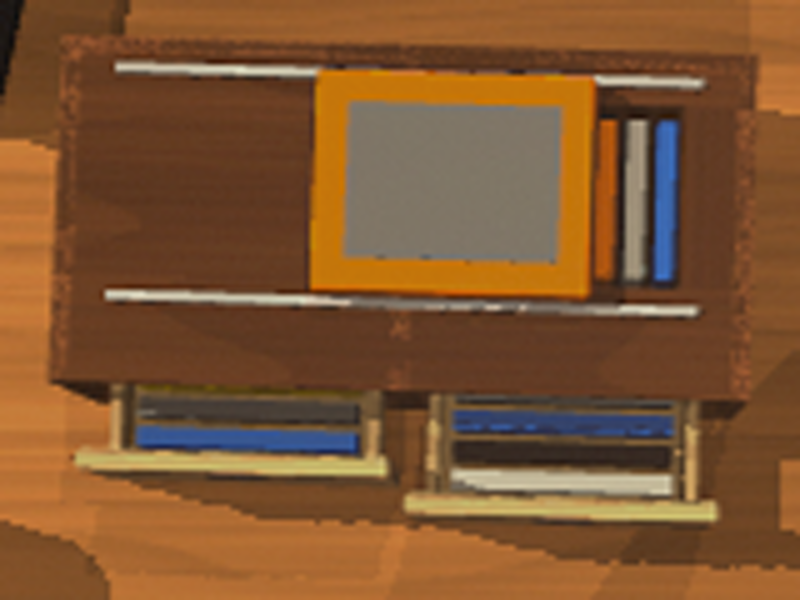

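```bash
cat > h.py <<'E'
import numpy as np, cv2
from station import r
def ray(name,uv,z):
    p=r.camera_params(name);R=cv2.Rodrigues(p['rvec'])[0];t=p['tvec']
    c=-R.T@t; d=R.T@np.array([(uv[0]-p['cx'])/p['fx'],(uv[1]-p['cy'])/p['fy'],1])
    return c+d*(z-c[2])/d[2]
E
python3 - <<'E'
from h import *
np.set_printoptions(precision=4,suppress=True)
f=lambda c,z:ray("top",(c[0]/5+209.6,c[1]/5+94.6),z)
P=[f(c,.1) for c in((52,382),(742,402),(757,57),(65,37))]
print(np.array(P),[np.linalg.norm(P[i]-P[i-1]) for i in range(4)])
C=np.mean(P,0)[:2]; v=(P[0]-P[1]+P[3]-P[2])[:2];yaw=np.arctan2(-v[0],v[1])
ex=np.array([np.cos(yaw),np.sin(yaw)]);ey=np.array([-ex[1],ex[0]])
print("centre",C,"yaw",yaw)
for n,c,z in(("L1",(76,464),.092),("L2",(387,476),.092),("R1",(405,512),.092),("R2",(717,522),.092),("cv",(318,72),.122),("cv",(310,290),.122),("cvR",(596,78),.122),("cvR",(589,297),.122)):
    w=f(c,z)[:2];d=w-C;print(n,w,d@ex,d@ey)
for n,c,z in(("mug",(175,206),.095),("tape",(231.5,257.5),.024),("can",(475,177),.17)):print(n,ray("top",c,z))
E
```

```text
[[ 0.5686  0.2534  0.1   ]
 [ 0.5591 -0.1199  0.1   ]
 [ 0.7481 -0.1284  0.1   ]
 [ 0.7582  0.2497  0.1   ]] [np.float64(0.18963645092831355), np.float64(0.37347860090076423), np.float64(0.1891825514712027), np.float64(0.37823167584847905)]
centre [0.6585 0.0637] yaw -0.02617167170672933
L1 [0.5247 0.2416] -0.13835757228464401 0.17432691583368562
L2 [0.5188 0.0722] -0.13981975102461025 0.004825258580101611
R1 [0.4993 0.0622] -0.15910841010464297 -0.005624053936438355
R2 [ 0.4945 -0.1071] -0.15943851065496445 -0.17500578965677094
cv [0.733  0.1084] 0.07331924166782652 0.046700868217510245
cv [0.6156 0.1115] -0.04411345838281211 0.04667752974447984
cvR [ 0.7301 -0.0401] 0.07434131776821606 -0.10186209872422526
cvR [ 0.6123 -0.0367] -0.043494994305733 -0.10151663443613135
mug [0.4735 0.3751 0.095 ]
tape [0.3284 0.2352 0.024 ]
can [ 0.5475 -0.4068  0.17  ]
```

>>> {"api": "send_rows", "payload": {"plan": [[0,0,0,0.125],[0,0,0,0.124],[24,-46,0,0],[24,-46,0,0],[24,-46,0,0],[24,-46,0,0],[24,-46,0,0],[24,-46,0,0],[24,-46,0,0],[24,-46,0,0],[24,-46,0,0],[24,-46,0,0]], "hand": 255}}

```text
time: 1.6
ee_pos: [0.3962, -0.1788, 0.2313]
eef_rot: [3.141, -0.041, 0.0]
ft_force: [-0.0, -0.2, 0.2]
grip_width: -0.001
grip_force: 0.0
```

```bash
cat >> h.py <<'E'
C=np.array([.6585,.0637]);yaw=-.0262
def st():
    o=r.get_obs();R=cv2.Rodrigues(np.array(o['eef_rot']))[0];p=np.array(o['ee_pos'])
    c,s=np.cos(yaw),np.sin(yaw);d=p[:2]-C
    print("t",round(o['time'],2),"chest-local mm",np.round(1000*np.array([c*d[0]+s*d[1],-s*d[0]+c*d[1],p[2]]),1),
     "toolyaw-yaw",round(np.arctan2(R[1,0],R[0,0])-yaw,4),"tilt",np.round(R[:2,2],4),"F",np.round(o['ft_force'],1),"grip",round(o['grip_width'],2))
E
python3 -c "from h import *;st()"
```

```text
t 1.6 chest-local mm [-255.9 -249.3  231.3] toolyaw-yaw -0.0001 tilt [ 0.0001 -0.    ] F [-0.  -0.2  0.2] grip -0.0
```

>>> {"api": "send_rows", "payload": {"plan": [[13,-40,0,0],[13,-40,0,0],[13,-40,0,0],[12,-40,0,0],[0,0,43,0],[0,0,43,0],[0,0,43,0],[0,0,42,0],[0,0,0,0]]}}

```text
time: 2.72
ee_pos: [0.4484, -0.0217, 0.058]
eef_rot: [3.141, -0.041, -0.011]
ft_force: [-0.7, -0.2, 1.3]
grip_width: 0.002
grip_force: 0.0
```

```bash
python3 - <<'E'
from h import *
st(); cv2.imwrite("pics/s1.png",cv2.resize(r.camera("scene")[170:330,220:440,::-1],None,fx=3.5,fy=3.5,interpolation=cv2.INTER_CUBIC))
E
```

```text
t 2.73 chest-local mm [-207.8  -90.9   58. ] toolyaw-yaw 0.0001 tilt [-0.0069 -0.    ] F [-0.7 -0.2  1.3] grip 0.0
```

View pics/s1.png

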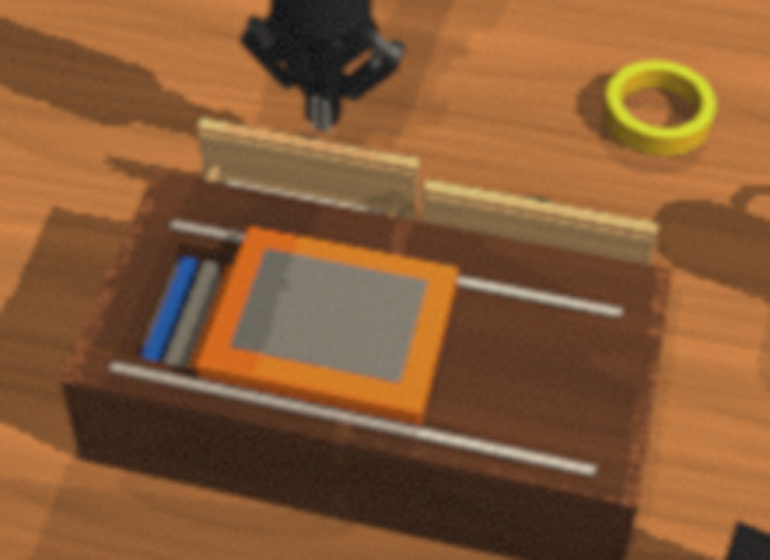

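The fingertips are in front of the right drawer at crop (322,125) and clear of its front panel, so I'll start pushing.

>>> {"api": "send_rows", "payload": {"plan": [[12,0,0,0],[11,0,0,0],[6,0,0,0],[6,0,0,0],[6,0,0,0],[6,0,0,0],[6,0,0,0],[6,0,0,0],[6,0,0,0],[5,0,0,0],[5,0,0,0]]}}

```text
time: 4.15
ee_pos: [0.526, -0.0238, 0.0603]
eef_rot: [3.141, -0.041, -0.0]
ft_force: [-2.9, 0.2, 1.1]
grip_width: -0.001
grip_force: 1.2
```

```bash
python3 -c "from h import *;st()"
```

```text
t 4.15 chest-local mm [-130.1  -90.9   60.3] toolyaw-yaw -0.0001 tilt [-0.0002 -0.    ] F [-2.9  0.2  1.1] grip -0.0
```

Contact shows 2.9 N, so the drawer is sliding. The stop is expected near -118, so I'll finish in small steps.

>>> {"api": "send_rows", "payload": {"plan": [[3,0,0,0],[3,0,0,0],[2,0,0,0],[0,0,0,0]]}}

```text
time: 4.65
ee_pos: [0.5342, -0.024, 0.0603]
eef_rot: [3.141, -0.041, 0.001]
ft_force: [-1.6, -0.7, -0.7]
grip_width: 0.0
grip_force: 0.5
```

>>> {"api": "send_rows", "payload": {"plan": [[1.5,0,0,0],[0,0,0,0]]}}

```text
time: 4.9
ee_pos: [0.5354, -0.024, 0.0603]
eef_rot: [-3.141, 0.041, -0.0]
ft_force: [-1.3, -1.0, -1.4]
grip_width: -0.001
grip_force: 0.8
```

>>> {"api": "send_rows", "payload": {"plan": [[1,0,0,0],[0,0,0,0]]}}

```text
time: 5.15
ee_pos: [0.5363, -0.024, 0.0603]
eef_rot: [3.141, -0.041, 0.0]
ft_force: [-1.0, -0.0, -0.8]
grip_width: -0.001
grip_force: 0.9
```

>>> {"api": "send_rows", "payload": {"plan": [[1,0,0,0],[0,0,0,0]]}}

```text
time: 5.4
ee_pos: [0.5374, -0.024, 0.0603]
eef_rot: [-3.141, 0.041, -0.0]
ft_force: [-2.1, -0.5, -1.1]
grip_width: -0.001
grip_force: 0.9
```

>>> {"api": "send_rows", "payload": {"plan": [[1,0,0,0],[0,0,0,0]]}}

```text
time: 5.65
ee_pos: [0.5384, -0.0241, 0.0603]
eef_rot: [-3.141, 0.041, -0.0]
ft_force: [-2.4, 0.2, -1.3]
grip_width: -0.002
grip_force: 0.9
```

>>> {"api": "send_rows", "payload": {"plan": [[1,0,0,0],[0,0,0,0]]}}

```text
time: 5.9
ee_pos: [0.5384, -0.0241, 0.0603]
eef_rot: [-3.141, 0.041, 0.003]
ft_force: [-5.2, -0.3, 3.0]
grip_width: 0.004
grip_force: 2.5
```

The right drawer stopped at local x ≈ -117.5, as expected, with the force rising. I'll back off and move to the left drawer.

>>> {"api": "send_rows", "payload": {"plan": [[-20,0,0,0],[-40,0,0,0],[0,-45,0,0],[0,-45,0,0],[0,-45,0,0],[0,-45,0,0],[10,0,0,0],[8,0,0,0],[6,0,0,0],[6,0,0,0],[6,0,0,0]]}}

```text
time: 7.28
ee_pos: [0.5196, 0.1551, 0.0601]
eef_rot: [3.14, -0.044, -0.003]
ft_force: [-2.4, -1.4, -0.4]
grip_width: -0.001
grip_force: 1.3
```

>>> {"api": "send_rows", "payload": {"plan": [[5,0,0,0],[5,0,0,0],[3,0,0,0],[0,0,0,0]]}}

```text
time: 7.78
ee_pos: [0.5338, 0.1564, 0.0604]
eef_rot: [-3.141, 0.041, -0.002]
ft_force: [-0.6, 0.0, 0.1]
grip_width: -0.002
grip_force: 0.4
```

```bash
python3 -c "from h import *;st()"
```

```text
t 7.78 chest-local mm [-127.1   89.4   60.4] toolyaw-yaw 0.0 tilt [0.0013 0.0005] F [-0.6  0.   0.1] grip -0.0
```

>>> {"api": "send_rows", "payload": {"plan": [[3,0,0,0],[3,0,0,0],[2,0,0,0],[0,0,0,0]]}}

```text
time: 8.28
ee_pos: [0.5416, 0.1563, 0.0604]
eef_rot: [-3.141, 0.041, -0.002]
ft_force: [-0.9, 0.5, -1.2]
grip_width: -0.002
grip_force: 0.5
```

>>> {"api": "send_rows", "payload": {"plan": [[1,0,0,0],[0,0,0,0]]}}

```text
time: 8.52
ee_pos: [0.5421, 0.1563, 0.0604]
eef_rot: [-3.141, 0.041, -0.001]
ft_force: [-1.6, 1.3, 1.6]
grip_width: -0.005
grip_force: 0.8
```

>>> {"api": "send_rows", "payload": {"plan": [[1,0,0,0],[0,0,0,0]]}}

```text
time: 8.78
ee_pos: [0.5431, 0.156, 0.0603]
eef_rot: [-3.141, 0.041, -0.0]
ft_force: [-1.6, 1.4, -0.3]
grip_width: 0.002
grip_force: 0.8
```

>>> {"api": "send_rows", "payload": {"plan": [[1,0,0,0],[0,0,0,0]]}}

```text
time: 9.02
ee_pos: [0.5431, 0.156, 0.0603]
eef_rot: [3.141, -0.041, -0.003]
ft_force: [-4.6, 0.5, 2.6]
grip_width: 0.004
grip_force: 2.4
```

>>> {"api": "send_rows", "payload": {"plan": [[1,0,0,0],[0,0,0,0]]}}

```text
time: 9.28
ee_pos: [0.5431, 0.1559, 0.0602]
eef_rot: [3.141, -0.041, -0.006]
ft_force: [-7.3, 1.4, 5.6]
grip_width: 0.001
grip_force: 3.5
```

Both drawers are at their stops. I'll back off, rise and go over to the cover's left side.

>>> {"api": "send_rows", "payload": {"plan": [[-20,0,0,0],[-22,0,0,0],[0,0,-55,0],[0,0,-55,0],[43,-4,0,0],[43,-4,0,0],[43,-4,0,0],[44,-4,0,0],[0,0,0,0]]}}

```text
time: 10.4
ee_pos: [0.6804, 0.1668, 0.1699]
eef_rot: [3.14, -0.045, 0.008]
ft_force: [-0.3, -1.0, -0.1]
grip_width: -0.002
grip_force: 0.0
```

```bash
python3 - <<'E'
from h import *
st(); a=r.camera("top")[95:215,210:370,::-1]
cv2.imwrite("pics/t2.png",cv2.resize(a,None,fx=5,fy=5,interpolation=cv2.INTER_CUBIC))
E
```

```text
t 10.4 chest-local mm [ 19.2 103.6 169.9] toolyaw-yaw -0.0023 tilt [ 0.0051 -0.0011] F [-0.3 -1.  -0.1] grip -0.0
```

View pics/t2.png

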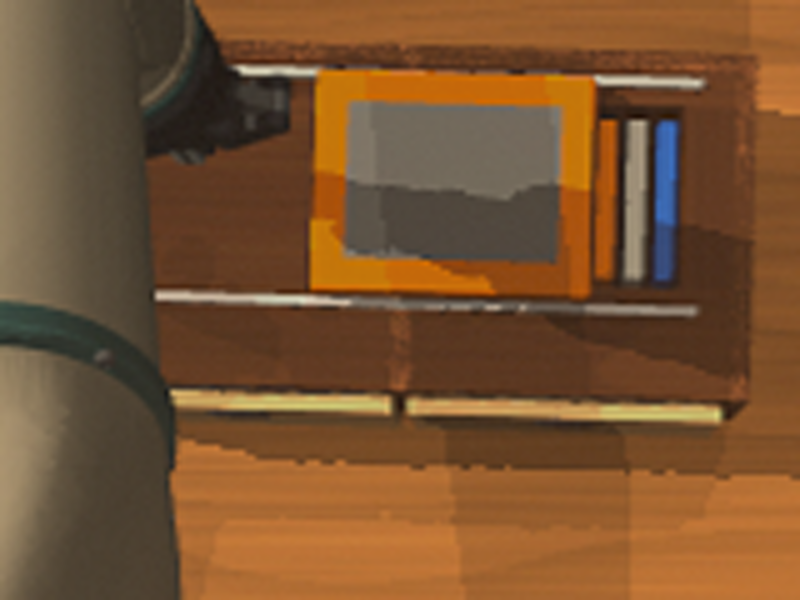

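Both drawer fronts are flush with the chest, around (285,402) and (565,411). The chest has not moved, and the cover's left end is still at x≈315. Lowering now to about 111 mm.

>>> {"api": "send_rows", "payload": {"plan": [[-3,0,25,0],[0,0,22,0],[0,0,10,0],[0,0,0,0],[0,0,0,0]]}}

```text
time: 11.08
ee_pos: [0.674, 0.1685, 0.1144]
eef_rot: [-3.141, 0.041, -0.003]
ft_force: [0.8, -0.7, 1.2]
grip_width: 0.001
grip_force: 0.0
```

```bash
python3 -c "from h import *;st()"
```

```text
t 11.07 chest-local mm [ 12.8 105.2 114.4] toolyaw-yaw -0.0 tilt [0.0019 0.0003] F [ 0.8 -0.7  1.2] grip 0.0
```

>>> {"api": "send_rows", "payload": {"plan": [[0,0,4,0],[2,10,0,0],[0,10,0,0],[0,7,0,0],[0,5,0,0],[0,5,0,0],[0,5,0,0],[0,5,0,0],[0,0,0,0]]}}

```text
time: 12.2
ee_pos: [0.6741, 0.1212, 0.1093]
eef_rot: [-3.141, 0.041, -0.0]
ft_force: [-0.4, 1.0, -0.1]
grip_width: -0.001
grip_force: 0.1
```

>>> {"api": "send_rows", "payload": {"plan": [[0,5,0,0],[0,5,0,0],[0,5,0,0],[0,5,0,0]]}}

```text
time: 12.7
ee_pos: [0.6736, 0.1011, 0.1093]
eef_rot: [-3.141, 0.041, 0.0]
ft_force: [0.9, 2.4, 0.3]
grip_width: -0.002
grip_force: 1.1
```

```bash
python3 - <<'E'
from h import *
st(); a=r.camera("top")[95:215,210:370,::-1]
cv2.imwrite("pics/t3.png",cv2.resize(a,None,fx=5,fy=5,interpolation=cv2.INTER_CUBIC))
E
```

```text
t 12.7 chest-local mm [ 14.1  37.7 109.3] toolyaw-yaw -0.0001 tilt [-0.      0.0001] F [0.9 2.4 0.3] grip -0.0
```

View pics/t3.png

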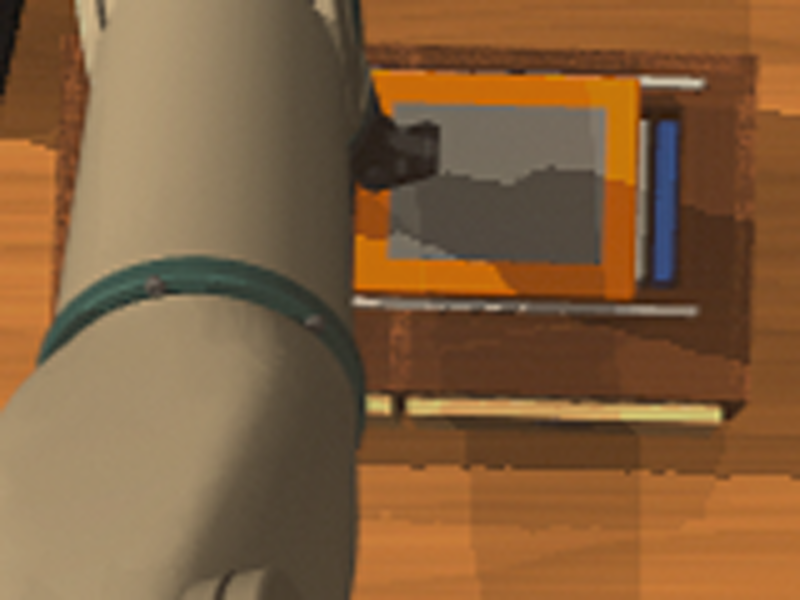

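The cover slides: its right end went from x≈596 to 640, about 24 mm, and the compartment is still open to x≈685. Pushing on.

>>> {"api": "send_rows", "payload": {"plan": [[0,5,0,0],[0,5,0,0],[0,5,0,0],[0,5,0,0],[0,3,0,0],[0,0,0,0]]}}

```text
time: 13.5
ee_pos: [0.673, 0.0773, 0.1093]
eef_rot: [3.14, -0.042, -0.0]
ft_force: [0.5, 0.4, -0.2]
grip_width: -0.004
grip_force: 0.0
```

>>> {"api": "send_rows", "payload": {"plan": [[0,2,0,0],[0,2,0,0],[0,0,0,0]]}}

```text
time: 13.88
ee_pos: [0.6729, 0.0743, 0.1093]
eef_rot: [3.141, -0.041, -0.0]
ft_force: [-0.2, 1.5, 0.4]
grip_width: -0.0
grip_force: 0.6
```

>>> {"api": "send_rows", "payload": {"plan": [[0,2,0,0],[0,1,0,0],[0,0,0,0]]}}

```text
time: 14.25
ee_pos: [0.6728, 0.0711, 0.1093]
eef_rot: [3.141, -0.042, -0.0]
ft_force: [-0.6, 1.3, -0.1]
grip_width: 0.004
grip_force: 0.7
```

>>> {"api": "send_rows", "payload": {"plan": [[0,2,0,0],[0,0,0,0]]}}

```text
time: 14.5
ee_pos: [0.6728, 0.069, 0.1093]
eef_rot: [3.141, -0.042, -0.0]
ft_force: [0.6, 0.8, 0.5]
grip_width: -0.001
grip_force: 0.6
```

>>> {"api": "send_rows", "payload": {"plan": [[0,2,0,0],[0,0,0,0]]}}

```text
time: 14.75
ee_pos: [0.6727, 0.0673, 0.1093]
eef_rot: [3.141, -0.042, 0.0]
ft_force: [-0.2, 2.2, -0.3]
grip_width: -0.004
grip_force: 0.9
```

>>> {"api": "send_rows", "payload": {"plan": [[0,2,0,0],[0,0,0,0]]}}

```text
time: 15.0
ee_pos: [0.6727, 0.0671, 0.1094]
eef_rot: [-3.139, 0.04, -0.0]
ft_force: [0.3, 5.0, -0.9]
grip_width: -0.002
grip_force: 2.5
```

>>> {"api": "send_rows", "payload": {"plan": [[0,2,0,0],[0,0,0,0]]}}

```text
time: 15.25
ee_pos: [0.6727, 0.067, 0.1094]
eef_rot: [-3.137, 0.038, -0.001]
ft_force: [1.0, 7.9, -0.5]
grip_width: 0.0
grip_force: 4.0
```

The cover is at its stop: its left end is at local y ≈ -11 mm, which fits the 80 mm of bare top at full opening. Retreating and checking.

>>> {"api": "send_rows", "payload": {"plan": [[0,-15,0,0],[0,-20,0,0],[0,0,-50,0],[0,0,-50,0],[-20,-45,0,0],[-40,-30,0,0],[-50,0,0,0],[-50,0,0,0],[-40,0,0,0],[0,0,0,0],[0,0,0,0]]}}

```text
time: 16.62
ee_pos: [0.4766, 0.1791, 0.2098]
eef_rot: [-3.141, 0.04, -0.003]
ft_force: [0.2, 0.5, 0.1]
grip_width: -0.004
grip_force: 0.0
```

```bash
python3 - <<'E'
from h import *
st()
cv2.imwrite("pics/t4.png",r.camera("top")[:,:,::-1]); cv2.imwrite("pics/s4.png",cv2.resize(r.camera("scene")[150:350,150:490,::-1],None,fx=2.3,fy=2.3))
E
```

```text
t 16.62 chest-local mm [-184.8  110.6  209.8] toolyaw-yaw 0.0005 tilt [0.002  0.0002] F [0.2 0.5 0.1] grip -0.0
```

View pics/t4.png

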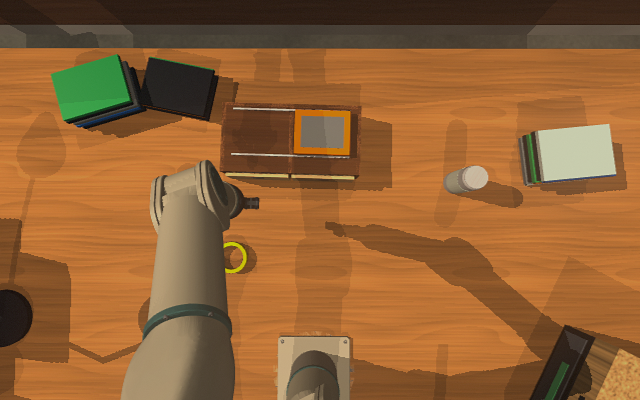

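View pics/s4.png

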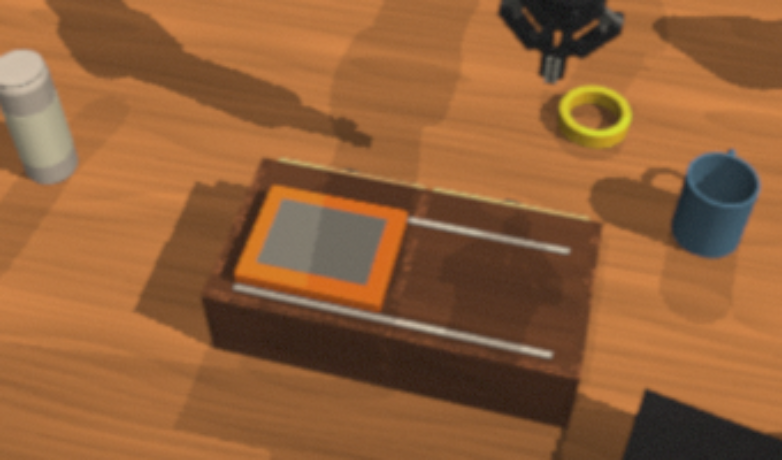

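Both pictures show the drawers flush and the compartment covered, with the orange cover at top-view x 293–352. The chest, mug, tape and can are where they were, and the hand is clear at (250,203).

```bash
python3 -c "from station import r;print(r.sign_off())"
```

```text
the job is handed in; nothing more can be done
None
```

Both drawers and the cover were pushed to their stops, the chest and the mug, can and tape look unmoved in the final pictures, and I handed the job in at about 16.6 s with the hand clear; no verdict came back.

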